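Latch the loaded slide box, hold the other lid at 45 degrees

TASK

I am loading the two slide boxes: the box whose lid stands slightly ajar is full, so press that lid down past its spring catches until it is fully shut. Then open the lid of the other, shut box by its handle and keep holding it open at 45 degrees (within 5) while I load it; finish while still holding the lid there, and leave everything else where it stands.

Things in the scene. Friction and masses are not known exactly. Their poses are not given: they have to be found in the camera images.
- ajar: The full slide box, lid ajar at the start: white box 120 (x) x 190 (y) x 50 mm high, fixed to the bench, grey hinged lid. Origin: centre of its underside, on the bench; x points from the front (handle side, towards the robot) to the hinge side, z up. The two boxes are built alike; either may stand left or right, turned up to 0.3 rad.
- ajar_lid (a joint): Angle of the full box's lid: 0 = fully shut, grows as it opens, up to 1.9 rad. It starts resting on its two spring catches at about 0.125 rad (front edge about 16 mm up); about 5 to 10 N straight down near the lid's front edge takes it past them by about 0.06 rad, and they then keep it shut.
- ajar_press (a point): Point on top of the full box's lid, on the middle line, 110 mm from the hinge axis and 15 mm behind the lid's front edge (moves with the lid): a good place to press down. 59 mm above the bench when the lid is fully shut.
- shut: The other slide box, empty, whose lid is shut at the start: same build and frame as the full one (x from handle side to hinge side, origin at the centre of its underside on the bench).
- shut_lid (a joint): Angle of the empty box's lid: 0 = shut, grows as it opens (45 degrees = 0.785 rad), up to 1.9 rad. 0.2 to 0.33 kg, loose hinge: it falls whenever let go below about 1.5 rad. The same two spring catches keep it shut at first: the handle needs about 5 to 10 N upwards until the lid comes free, past about 0.07 rad.
- shut_handle (a point): Centre of the empty box's lid handle: a round steel bar, 14 mm diameter, 36 mm long, parallel to the hinge (box's y), on a stem 14 mm wide, 27 mm in front of the lid's front edge; 56 mm above the bench when shut. Pinched from above over its two ends (fingers closing along the box's y) it pivots between the pads as the lid turns. Catch tongues hang 70 mm either side of it.
- shut_hinge (a point): Middle of the empty box's hinge axis, at its far side, 62 mm behind the box's centre and 53 mm above the bench; the axis runs along the box's y. The handle's centre is 152 mm from it (and 3 mm above it when shut).
- marker: Loose marker pen lying on the bench, 13 x 122 x 13 mm; leave alone. Origin under its centre.
- specimen_cup: Loose specimen cup with lid, 39 mm wide, 48 mm high; leave alone. Origin under its centre.
- cassette: Loose tissue cassette, 28 x 41 x 12 mm; leave alone. Origin under its centre.
- reagent_bottle: Loose reagent bottle, 36 mm diameter, 92 mm high; leave alone. Origin under its centre.

How it is judged:
By the outcome, as a careful person would: the job done as asked, in the order asked, and still so for the second after the job is handed in, while the arm keeps its last pose, push and grip.
It also fails if it takes over 54 s, if anything falls off the work surface, if the arm or the gripper's body presses on something with over 40 N, if the wrist force passes 120 N, or if a joint passes its speed limit or range.

ROBOT

A 6-joint arm with a two-finger parallel gripper is mounted at the origin on a cart in front of the work surface, level with it; the furniture and walls round the work are solid. World frame = base frame: x ahead of the robot, y to its left, z up, the work surface at z = 0. Lengths are in mm, angles in rad, forces in N, time in s.
With the tool pointing down it reaches from about 350 to 975 mm from the base axis. Payload 7.1 kg.
Tool frame: the origin (TCP) lies midway between the tips of the shut fingers; the grasp point (between the pads) lies 19 mm behind it; z points along the fingers, y is the line along which they close (so a half turn about z gives the same grasp; the last joint's range is limited). The gripper opens to 88 mm and grips with 3 to 60 N. Pads are 20 mm wide; open, the fingers measure 115 mm over their backs; the gripper's body (75 mm by 178 mm) begins 61 mm behind the grasp point.
Start: joints at [-1.253, 0.423, 1.63, -0, 1.089, -0.019], TCP at [206.56, -589.862, 183.175] pointing down, gripper open.
Joint ranges: [-3, 3], [-0.9, 2.11], [0.09, 2.58], [-1.31, 4.45], [0.11, 2.69], [-2.54, 2.54]. Speed limits (rad/s): [2.39, 2.39, 3.01, 3.14, 3.14, 3.14].

INTERFACE

Orientations are given as a rotation vector (axis times angle).
In Python, from workcell import ctrl gives the robot as it stands. The module is installed in compiled form; this text tells all that it offers.
- The arm moves only by the tool servo_tool, never from a script. Its argument "increments" is a list of rows, each a list of 7 numbers: the shift along the world's x, y, z in cm, then the turn, a rotation vector about the world's x, y, z in degrees, then the opening, from -1 (shut) to 1 (fully open). A call has 1 to 20 rows; each row is the pose to reach, as a shift and turn from the pose commanded when the call began; what a row does not reach only later rows make up. A row lasts 1/12 s, in which the tool goes at most 41.7 mm and 7.16 degrees, less where a joint would pass 70% of its speed; a pose out of reach is approached as far as the arm can. A call with a gripper value outside its range is refused whole. The fingers move at their own pace and stop on an object; the grip force is fixed at half the most. Time passes only in rows, so rows that repeat a pose let the fingers close. It gives the time, the measured TCP pose, the force, the opening and the grip force at its end, in the units of the state.
- ctrl.get_obs(): the state, without advancing time (a new reading comes with each control period).
- ctrl.get_image(name): name is "scene" or "side" or "wrist"; returns a dict with "image" (420x560x3 uint8, red, green, blue), "fx", "fy", "cx", "cy" (pixels), "extrinsics" (4x4, takes a point from camera to world coordinates); the wrist camera has in their place "tool_from_camera" (4x4, takes a point from camera to tool coordinates, whose origin is the TCP and whose axes are the flange's). Camera axes: x right, y up, looking along -z (the intrinsics and any distortion apply to the point x, -y, -z); pixel columns grow to the right and rows downward; lengths in mm; the calibration is good to about 2 mm. A picture is of the moment at which its call begins: read the wrist's pose just before it. There is no depth.
- ctrl.close_job(): hands the job in; it is judged then, once.
The state is a dict: "t": time; "qpos": joint angles; "qvel": joint speeds; "joint_torque": joint torques, N m; "ee_pos": TCP position; "orientation": TCP orientation; "ft_force": force on the tool from outside, world axes, zero at the start; "moment": the same for the moment, N m; "width": finger opening in mm; "grasp_force": force on a finger pad.
Only numpy, scipy, OpenCV 4.12 (cv2) and the standard library are available. Lean on these libraries where they do the work, as an engineer would, in place of code of your own. Each camera call takes 0.05 s, during which the arm holds its last target. There are 200 camera calls.

## Working session

There is one attempt and no reset: what is moved stays moved. The work goes in short steps, Python scripts to look and compute and a tool call to move; the robot and the scene stay as the last step left them, time stands still between calls to the robot, and variables do not carry over. Pictures are saved under pics/ and viewed, at most 13 in all, crops included, and the job is handed in when it is done.

Besides the shell and the picture viewer there is one more tool, called after ">>>" as name(argument=value, ...) on one line, values as JSON. servo_tool: Moves the arm, as the interface text tells. Its arguments: {"type":"object","properties":{"increments":{"type":"array","items":{"type":"array","items":{"type":"number"}}}},"required":["increments"]}

```bash
mkdir -p pics; cat > h.py <<'E'
import numpy as np, cv2, pickle
from workcell import ctrl
def snap(name,fn):
    o=ctrl.get_obs(); d=ctrl.get_image(name)
    cv2.imwrite(f'pics/{fn}.png',d['image'][:,:,::-1]); d['obs']=o
    if name=='wrist':
        T=np.eye(4);T[:3,:3]=cv2.Rodrigues(np.array(o['orientation'],float))[0];T[:3,3]=o['ee_pos']
        d['extrinsics']=T@np.array(d['tool_from_camera'])
    pickle.dump(d,open(f'pics/{fn}.pkl','wb')); return d
def load(fn): return pickle.load(open(f'pics/{fn}.pkl','rb'))
def ray(d,u,v):
    E=np.array(d['extrinsics']); r=E[:3,:3]@np.array([(u-d['cx'])/d['fx'],-(v-d['cy'])/d['fy'],-1.])
    return E[:3,3],r/np.linalg.norm(r)
def atz(d,u,v,z):
    o,r=ray(d,u,v); return o+r*(z-o[2])/r[2]
def tri(*obs):
    A=np.zeros((3,3));b=np.zeros(3);R=[ray(*x) for x in obs]
    for o,r in R:
        P=np.eye(3)-np.outer(r,r);A+=P;b+=P@o
    p=np.linalg.solve(A,b); return p,[round(float(np.linalg.norm(np.cross(r,p-o))),1) for o,r in R]
def proj(d,p):
    E=np.array(d['extrinsics']);c=E[:3,:3].T@(np.array(p,float)-E[:3,3])
    return [round(float(d['cx']+d['fx']*c[0]/-c[2]),1),round(float(d['cy']-d['fy']*c[1]/-c[2]),1)]
E
python3 -c "
from h import *
for n in ['scene','side']:
    d=snap(n,n+'0'); print({k:v for k,v in d.items() if k not in('image','obs')})
print(d['obs'])"
```

```text
{'fx': 436.55476363191264, 'fy': 436.55476363191264, 'cx': 283.3898810377182, 'cy': 216.25052831747425, 'extrinsics': array([[ 8.57189768e-01,  2.55522289e-01, -4.47139868e-01,
         1.44989630e+01],
       [-5.14985556e-01,  4.18635834e-01, -7.48019997e-01,
        -9.54867106e+02],
       [-3.94701066e-03,  8.71465661e-01,  4.90440642e-01,
         6.72302833e+02],
       [ 0.00000000e+00,  0.00000000e+00,  0.00000000e+00,
         1.00000000e+00]])}
{'fx': 426.71635360520764, 'fy': 426.71635360520764, 'cx': 277.32249064853585, 'cy': 212.18855775206896, 'extrinsics': array([[-9.76862420e-01,  1.06225137e-01, -1.85623365e-01,
         3.58428643e+02],
       [-2.13262916e-01, -5.49096297e-01,  8.08091693e-01,
         8.60551787e+02],
       [-1.60854518e-02,  8.28980987e-01,  5.59045420e-01,
         6.89850646e+02],
       [ 0.00000000e+00,  0.00000000e+00,  0.00000000e+00,
         1.00000000e+00]])}
{'t': 0.05, 'qpos': array([-1.25298304e+00,  4.23800574e-01,  1.63067751e+00, -1.50002629e-05,
        1.08863436e+00, -1.90081913e-02]), 'qvel': array([-0.00025242, -0.00160454,  0.001279  ,  0.00152117,  0.00115803,
       -0.00034514]), 'joint_torque': array([ 2.39692221e-03, -5.46081662e+01, -2.74612445e+01,  6.47483300e-02,
        1.87924155e-02, -4.19632738e-05]), 'ee_pos': array([ 206.37706939, -589.28764333,  182.43180668]), 'orientation': array([-3.09566514e+00, -5.26339718e-01,  3.75797627e-04]), 'ft_force': array([ 0.07397445,  0.10950042, -0.3617561 ]), 'moment': array([-0.01652955,  0.03191736,  0.00227081]), 'grasp_force': 0.0, 'width': 88.12351510290927}
```

View pics/scene0.png

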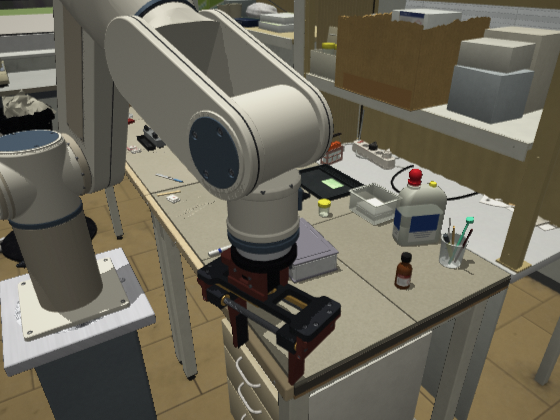

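View pics/side0.png

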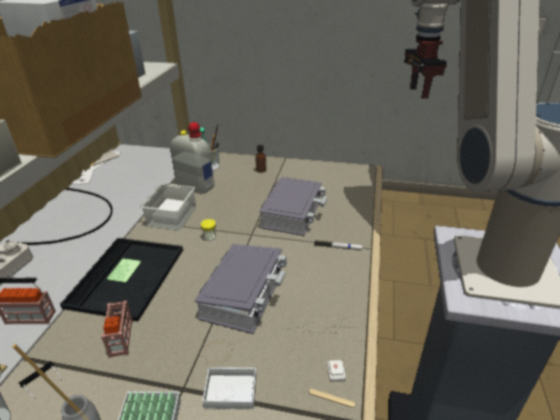

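The scene view is blocked by the arm. The side view shows two boxes, lid centres at about (293,200) and (242,277) with handles at (320,200) and (280,272). The cup is at (209,230), the marker at (338,245) and the cassette at (336,370).

```bash
python3 -c "
from h import *
d=load('side0')
for n,u,v,z in [('far handle',320,200,56),('far c',293,200,56),('near handle',280,272,56),('near c',242,277,56),('marker',338,245,6),('cup',209,238,0),('cass',336,370,6),('bottle',260,170,0),('benchedge',375,200,0),('benchedge2',372,350,0),('far cnr',281,179,56),('far cnr2',324,182,56),('ncnr',234,246,56),('ncnr2',281,250,56)]: print(n,atz(d,u,v,z).round())
print(np.array(ctrl.get_image('wrist')['tool_from_camera']).round(2))
"
python3 -c "
import cv2
i=cv2.imread('pics/side0.png')[165:340,190:370]
cv2.imwrite('pics/c0.png',cv2.resize(i,None,fx=4,fy=3.4,interpolation=cv2.INTER_CUBIC))"
```

```text
far handle [ 466. -137.   56.]
far c [ 539. -123.   56.]
near handle [513. 173.  56.]
near c [591. 205.  56.]
marker [401. -11.   6.]
cup [740.  18.   0.]
cass [368. 361.   6.]
bottle [ 700. -376.    0.]
benchedge [ 314. -256.    0.]
benchedge2 [304. 297.   0.]
far cnr [ 596. -232.   56.]
far cnr2 [ 467. -238.   56.]
ncnr [640. 105.  56.]
ncnr2 [527.  98.  56.]
[[ 0.0000e+00  9.6000e-01  2.7000e-01  7.5270e+01]
 [ 1.0000e+00 -0.0000e+00 -0.0000e+00 -1.2000e-01]
 [-0.0000e+00  2.7000e-01 -9.6000e-01 -2.0214e+02]
 [ 0.0000e+00  0.0000e+00  0.0000e+00  1.0000e+00]]
```

View pics/c0.png

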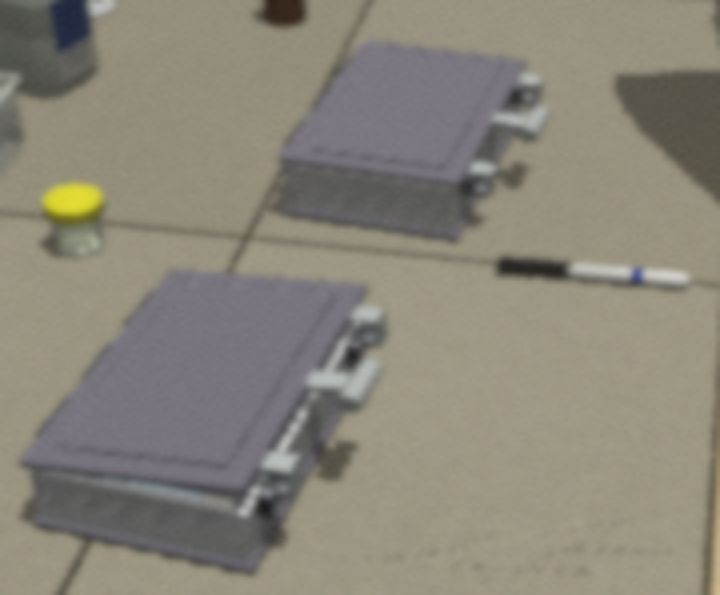

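The near box (y≈205) has a visible gap at its front, so it is the ajar one. The far box (y≈-123) is shut. Next I'll move the wrist camera over them.

>>> servo_tool(increments=[[25.4, 46, 6.8, 0, 0, -19, 1], [25.4, 46, 6.8, 0, 0, -19, 1], [25.4, 46, 6.8, 0, 0, -19, 1], [25.4, 46, 6.8, 0, 0, -19, 1], [25.4, 46, 6.8, 0, 0, -19, 1], [25.4, 46, 6.8, 0, 0, -19, 1], [25.4, 46, 6.8, 0, 0, -19, 1], [25.4, 46, 6.8, 0, 0, -19, 1], [25.4, 46, 6.8, 0, 0, -19, 1], [25.4, 46, 6.8, 0, 0, -19, 1], [25.4, 46, 6.8, 0, 0, -19, 1], [25.4, 46, 6.8, 0, 0, -19, 1], [25.4, 46, 6.8, 0, 0, -19, 1], [25.4, 46, 6.8, 0, 0, -19, 1], [25.4, 46, 6.8, 0, 0, -19, 1], [25.4, 46, 6.8, 0, 0, -19, 1], [25.4, 46, 6.8, 0, 0, -19, 1], [25.4, 46, 6.8, 0, 0, -19, 1], [25.4, 46, 6.8, 0, 0, -19, 1], [25.4, 46, 6.8, 0, 0, -19, 1]])

```text
t: 1.82
ee_pos: [460.2, -130.6, 251.1]
orientation: [-3.142, -0.006, 0.0]
ft_force: [0.3, -0.1, -0.0]
width: 87.5
grasp_force: 0.0
```

```bash
python3 -c "
from h import *
d=snap('wrist','wA');print(d['obs']['ee_pos'],d['obs']['orientation'],d['fx'])"
```

```text
[ 460.17243319 -130.62428554  251.07017148] [-3.14154097e+00 -5.73888702e-03  4.19377227e-04] 335.3318325868549
```

View pics/wA.png

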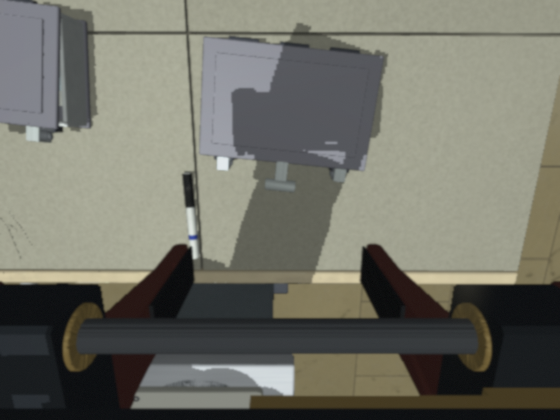

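View A shows the shut box with its handle bar centred at about (281,186), lid corners at (205,38), (382,55), (363,169) and (201,154), and the marker at (192,215). Now a second view, over the ajar box.

>>> servo_tool(increments=[[3, 21, 0, 0, 0, 0, 1], [3, 21, 0, 0, 0, 0, 1], [3, 21, 0, 0, 0, 0, 1], [3, 21, 0, 0, 0, 0, 1], [3, 21, 0, 0, 0, 0, 1], [3, 21, 0, 0, 0, 0, 1], [3, 21, 0, 0, 0, 0, 1], [3, 21, 0, 0, 0, 0, 1], [3, 21, 0, 0, 0, 0, 1]])

```text
t: 2.62
ee_pos: [490.3, 78.9, 251.0]
orientation: [3.141, 0.006, -0.001]
ft_force: [-0.2, 0.5, 0.3]
width: 87.9
grasp_force: 0.0
```

```bash
python3 -c "
from h import *
d=snap('wrist','wB');print(d['obs']['ee_pos'],d['obs']['orientation'],d['fx'])"
```

```text
[490.31023926  78.88501285 251.03373954] [ 3.14114539e+00  6.29624869e-03 -6.85674963e-04] 335.3318325868549
```

View pics/wB.png

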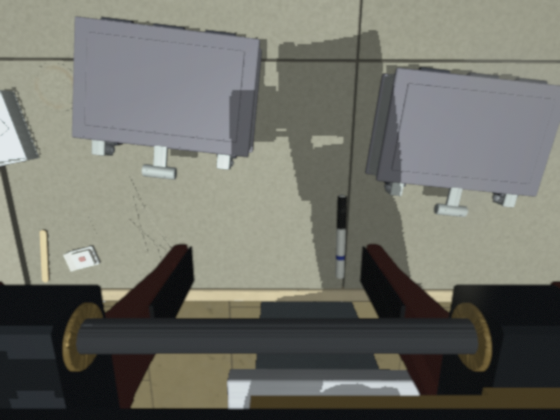

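View B shows the ajar box's handle bar at about (159,173) and its lid corners at (79,17), (260,40), (247,157) and (72,137). The shut box's handle is at (452,211) with lid corners near (396,68), (389,183) and (537,194).

```bash
python3 -c "
from h import *
A,B,S=load('wA'),load('wB'),load('side0')
print('shut handle',tri((A,281,186),(B,452,211)),tri((A,281,186),(B,452,211),(S,323,199.7)))
print('shut FL',tri((A,201,154),(B,389,182)),'BL',tri((A,205,38),(B,396,68)),'FR',tri((A,363,169),(B,537,194)))
print('ajar handle',tri((B,159,173),(A,39,134)),tri((B,159,173),(S,280.5,277.6)))
print('ajar FR',tri((B,247,157),(A,57,129)),'FR side',tri((B,247,157),(S,282,250)))
for n,u,v,z in [('BL',79,17,56),('BR',260,40,56),('FR',247,157,72),('FL',72,137,72),('h',159,173,75)]: print(n,atz(B,u,v,z).round(1))
for n,u,v,z in [('BL',205,38,57),('BR',382,55,57),('FR',363,169,57),('FL',201,154,57),('h',281,186,56),('h1',265,184,56),('h2',296,187,56)]: print(n,atz(A,u,v,z).round(1))
print('shut h B',atz(B,452,211,56))
"
```

```text
shut handle (array([ 456.14656093, -135.34338569,   58.31650259]), [0.1, 0.1]) (array([ 456.70926926, -135.02715961,   59.32063836]), [0.4, 0.4, 0.6])
shut FL (array([496.18472427, -46.90859972,  81.63120063]), [0.1, 0.1]) BL (array([618.13062776, -52.10539726,  53.36021872]), [0.4, 0.4]) FR (array([ 478.29584522, -230.84277394,   63.29132846]), [0.6, 0.6])
ajar handle (array([ 490.29957489,  273.36191487, -117.73126546]), [18.2, 18.2]) (array([503.82530292, 212.183841  ,  76.40126943]), [0.6, 0.6])
ajar FR (array([522.10108784, 112.95682393,  71.4702657 ]), [0.1, 0.1]) FR side (array([521.36554434, 113.03263098,  68.8468594 ]), [0.5, 0.5])
BL [666.8 289.   56. ]
BR [645.5  97.8  56. ]
FR [522.2 112.9  72. ]
FL [543.5 306.8  72. ]
h [504.1 212.8  75. ]
BL [616.9 -52.8  57. ]
BR [ 601.  -243.9   57. ]
FR [ 476.8 -232.4   57. ]
FL [493.7 -41.4  57. ]
h [ 455.8 -135.4   56. ]
h1 [ 458.1 -116.1   56. ]
h2 [ 454.6 -153.5   56. ]
shut h B [ 455.42617446 -136.60326191   56.        ]
```

The measurements agree with each other: shut handle (456,-135,57) with yaw -0.086, and ajar press point about (546.5,208,72) with yaw -0.11. Moving above the press point while shutting the fingers.

>>> servo_tool(increments=[[5.6, 12.9, -5, 0, 0, -5, -1], [5.6, 12.9, -5, 0, 0, -5, -1], [5.6, 12.9, -5, 0, 0, -5, -1], [5.6, 12.9, -5, 0, 0, -5, -1], [5.6, 12.9, -5, 0, 0, -5, -1], [5.6, 12.9, -15, 0, 0, -5, -1], [5.6, 12.9, -15, 0, 0, -5, -1], [5.6, 12.9, -15, 0, 0, -5, -1], [5.6, 12.9, -15, 0, 0, -5, -1], [5.6, 12.9, -15, 0, 0, -5, -1], [5.6, 12.9, -15, 0, 0, -5, -1], [5.6, 12.9, -15, 0, 0, -5, -1], [5.6, 12.9, -15, 0, 0, -5, -1], [5.6, 12.9, -15, 0, 0, -5, -1]])

```text
t: 3.83
ee_pos: [547.5, 209.3, 102.7]
orientation: [-3.138, 0.129, -0.004]
ft_force: [-0.7, 0.9, -0.2]
width: 0.8
grasp_force: 0.0
```

```bash
python3 -c "
from h import *
o=ctrl.get_obs();print(o['ee_pos'],o['width'],o['ft_force'])"
```

```text
[547.4511008  209.30759559 102.66830966] 0.7590190000077467 [-0.6697782   0.89110293 -0.24222862]
```

>>> servo_tool(increments=[[0, 0, -1, 0, 0, 0, -1], [0, 0, -2, 0, 0, 0, -1], [0, 0, -2.4, 0, 0, 0, -1], [0, 0, -2.7, 0, 0, 0, -1], [0, 0, -3, 0, 0, 0, -1], [0, 0, -3.2, 0, 0, 0, -1], [0, 0, -3.4, 0, 0, 0, -1], [0, 0, -3.6, 0, 0, 0, -1], [0, 0, -3.8, 0, 0, 0, -1], [0, 0, -3.9, 0, 0, 0, -1], [0, 0, -4, 0, 0, 0, -1], [0, 0, -4, 0, 0, 0, -1]])

```text
t: 4.83
ee_pos: [546.5, 209.1, 61.1]
orientation: [3.139, -0.129, -0.0]
ft_force: [-0.4, -0.2, -0.4]
width: 0.6
grasp_force: 0.0
```

>>> servo_tool(increments=[[0, 0, -0.1, 0, 0, 0, -1], [0, 0, -0.2, 0, 0, 0, -1], [0, 0, -0.3, 0, 0, 0, -1], [0, 0, -0.3, 0, 0, 0, -1], [0, 0, -0.3, 0, 0, 0, -1]])

```text
t: 5.25
ee_pos: [546.5, 209.1, 58.1]
orientation: [3.139, -0.129, -0.0]
ft_force: [0.2, -0.4, 0.1]
width: 0.6
grasp_force: 0.0
```

>>> servo_tool(increments=[[0, 0, -0.1, 0, 0, 0, -1], [0, 0, -0.2, 0, 0, 0, -1], [0, 0, -0.2, 0, 0, 0, -1], [0, 0, -0.2, 0, 0, 0, -1]])

```text
t: 5.58
ee_pos: [546.5, 209.1, 56.1]
orientation: [3.139, -0.129, -0.0]
ft_force: [-0.8, -0.3, 0.4]
width: 0.8
grasp_force: 0.0
```

No contact force yet, so I'll look.

```bash
python3 -c "
from h import *
d=snap('side','s1');w=snap('wrist','wC')
a=cv2.resize(d['image'][220:345,180:320,::-1],None,fx=4,fy=4,interpolation=cv2.INTER_CUBIC)
w=w['image'][:,:,::-1]
i=np.zeros((600,800,3),np.uint8); i[:500,:560]=a; i[420:600,560:]=cv2.resize(w,(240,180)); cv2.imwrite('pics/s1c.png',i)"
```

```text
(no output)
```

View pics/s1c.png

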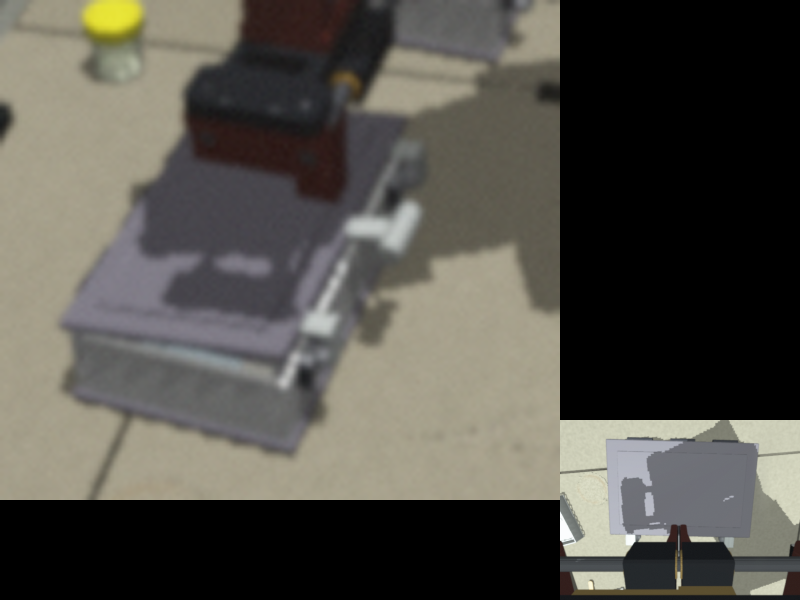

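```bash
python3 -c "
from h import *
d=load('s1');B=load('wC');print(d['obs']['ee_pos'],d['obs']['qpos'],d['obs']['ft_force'])
p=np.array(d['obs']['ee_pos'])
for q in (p,p+[0,0,10],p+[0,0,20],[504,212,76],[547,208,72]): print(q,proj(d,q),proj(B,q))
print('in wrist/crop: tip px', (320/4+180,198/4+220))
w=B['image'][:,:,::-1]
a=cv2.resize(w[200:330,160:400],None,fx=3.3,fy=3.3); cv2.imwrite('pics/wCc.png',a)"
```

```text
[546.48596614 209.11203324  56.07268419] [ 3.45122992e-01  5.36973665e-01  1.79651198e+00 -5.89236172e-06
  8.08310510e-01  1.99798160e+00] [-0.78956181 -0.29276529  0.39697552]
[546.48596614 209.11203324  56.07268419] [261.2, 281.0] [277.7, 239.2]
[546.48596614 209.11203324  66.07268419] [261.0, 277.6] [277.8, 244.9]
[546.48596614 209.11203324  76.07268419] [260.9, 274.1] [277.8, 251.2]
[504, 212, 76] [280.2, 277.7] [278.7, 315.2]
[547, 208, 72] [260.8, 275.1] [279.6, 247.6]
in wrist/crop: tip px (260.0, 269.5)
```

View pics/wCc.png

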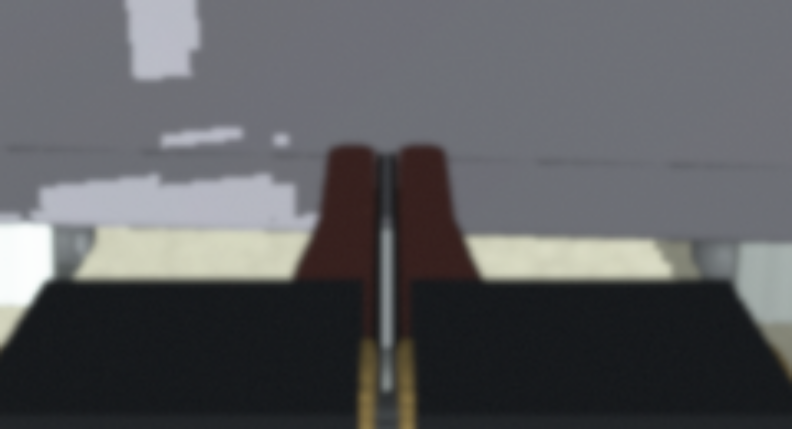

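The lid is still ajar. In both the side and wrist views the real fingertips sit about 33 mm above the reported TCP, which agrees with the lack of contact force. I'll keep descending while watching the force.

>>> servo_tool(increments=[[0, 0, -0.5, 0, 0, 0, -1], [0, 0, -1, 0, 0, 0, -1], [0, 0, -1.2, 0, 0, 0, -1], [0, 0, -1.4, 0, 0, 0, -1], [0, 0, -1.6, 0, 0, 0, -1], [0, 0, -1.8, 0, 0, 0, -1], [0, 0, -2, 0, 0, 0, -1]])

```text
t: 6.27
ee_pos: [546.6, 209.2, 36.0]
orientation: [-3.139, 0.129, 0.0]
ft_force: [0.1, -0.4, 0.7]
width: 0.5
grasp_force: 0.0
```

>>> servo_tool(increments=[[0, 0, -0.2, 0, 0, 0, -1], [0, 0, -0.4, 0, 0, 0, -1], [0, 0, -0.4, 0, 0, 0, -1]])

```text
t: 6.52
ee_pos: [546.2, 209.2, 32.6]
orientation: [-3.139, 0.129, 0.001]
ft_force: [-2.7, -0.5, 5.2]
width: 0.2
grasp_force: 2.7
```

>>> servo_tool(increments=[[0, 0, -0.2, 0, 0, 0, -1], [0, 0, -0.4, 0, 0, 0, -1], [0, 0, -0.4, 0, 0, 0, -1]])

```text
t: 6.77
ee_pos: [545.6, 209.2, 28.6]
orientation: [3.139, -0.129, -0.002]
ft_force: [-4.3, 0.8, 5.7]
width: 0.3
grasp_force: 2.6
```

>>> servo_tool(increments=[[0, 0, -0.2, 0, 0, 0, -1], [0, 0, -0.4, 0, 0, 0, -1], [0, 0, -0.4, 0, 0, 0, -1]])

```text
t: 7.02
ee_pos: [546.1, 209.2, 24.1]
orientation: [3.139, -0.129, -0.001]
ft_force: [-0.6, 0.5, -1.1]
width: 0.6
grasp_force: 0.0
```

>>> servo_tool(increments=[[0, 0, -0.2, 0, 0, 0, -1], [0, 0, -0.3, 0, 0, 0, -1], [0, 0, -0.3, 0, 0, 0, -1]])

```text
t: 7.27
ee_pos: [546.6, 209.1, 20.9]
orientation: [3.139, -0.129, 0.0]
ft_force: [0.4, 0.8, -0.1]
width: 0.4
grasp_force: 0.0
```

The lid has snapped past its catches. I'll go on until firm contact confirms it is fully shut.

>>> servo_tool(increments=[[0, 0, -0.1, 0, 0, 0, -1], [0, 0, -0.2, 0, 0, 0, -1], [0, 0, -0.2, 0, 0, 0, -1]])

```text
t: 7.52
ee_pos: [546.9, 209.2, 19.8]
orientation: [-3.139, 0.129, -0.001]
ft_force: [-1.5, -1.5, 5.5]
width: 0.6
grasp_force: 2.9
```

```bash
python3 -c "
from h import *
d=snap('side','s2')
a=cv2.resize(d['image'][220:345,180:320,::-1],None,fx=4,fy=4,interpolation=cv2.INTER_CUBIC)
cv2.imwrite('pics/s2c.png',a)"
```

```text
(no output)
```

View pics/s2c.png

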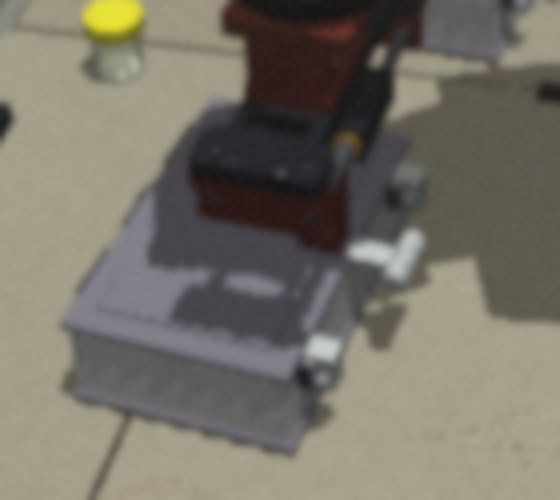

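The lid now looks fully shut, with its front gap gone. The true tip offset is about 39 mm. A short firmer press to be sure, then lift off.

>>> servo_tool(increments=[[0, 0, -0.15, 0, 0, 0, -1], [0, 0, -0.25, 0, 0, 0, -1], [0, 0, -0.25, 0, 0, 0, -1]])

```text
t: 7.82
ee_pos: [546.9, 209.2, 19.4]
orientation: [-3.139, 0.129, -0.001]
ft_force: [-7.8, -3.4, 27.0]
width: 0.7
grasp_force: 13.5
```

>>> servo_tool(increments=[[0, 0, 3, 0, 0, 0, -1], [0, 0, 7, 0, 0, 0, -1], [0, 0, 11, 0, 0, 0, -1], [0, 0, 11, 0, 0, 0, -1], [-9, -34.5, 11, 0, 0, 0, 1], [-9, -34.5, 11, 0, 0, 0, 1], [-9, -34.5, 11, 0, 0, 0, 1], [-9, -34.5, 11, 0, 0, 0, 1], [-9, -34.5, 11, 0, 0, 0, 1], [-9, -34.5, 11, 0, 0, 0, 1], [-9, -34.5, 11, 0, 0, 0, 1], [-9, -34.5, 11, 0, 0, 0, 1], [-9, -34.5, 11, 0, 0, 0, 1], [-9, -34.5, 11, 0, 0, 0, 1], [-9, -34.5, 11, 0, 0, 0, 1], [-9, -34.5, 11, 0, 0, 0, 1], [-9, -34.5, 11, 0, 0, 0, 1], [-9, -34.5, 11, 0, 0, 0, 1], [-9, -34.5, 11, 0, 0, 0, 1], [-9, -34.5, 11, 0, 0, 0, 1]])

```text
t: 9.48
ee_pos: [456.8, -135.1, 126.6]
orientation: [-3.139, 0.127, 0.0]
ft_force: [0.1, -0.5, -0.3]
width: 87.6
grasp_force: 0.0
```

```bash
python3 -c "
from h import *
d=snap('side','s3');w=snap('wrist','wD')
print(d['obs']['ee_pos'],d['obs']['orientation'])
a=cv2.resize(d['image'][160:340,190:370,::-1],(400,400),interpolation=cv2.INTER_CUBIC)
w=w['image'][:,:,::-1]
i=np.zeros((600,800,3),np.uint8); i[:400,:400]=a; i[:300,400:]=cv2.resize(w,(400,300)); 
i[300:,400:]=cv2.resize(w[160:340,160:400],(400,300)); cv2.imwrite('pics/s3c.png',i)"
```

```text
[ 456.76461154 -135.09215398  126.62950157] [-3.13896490e+00  1.26661145e-01  1.20319045e-04]
```

View pics/s3c.png

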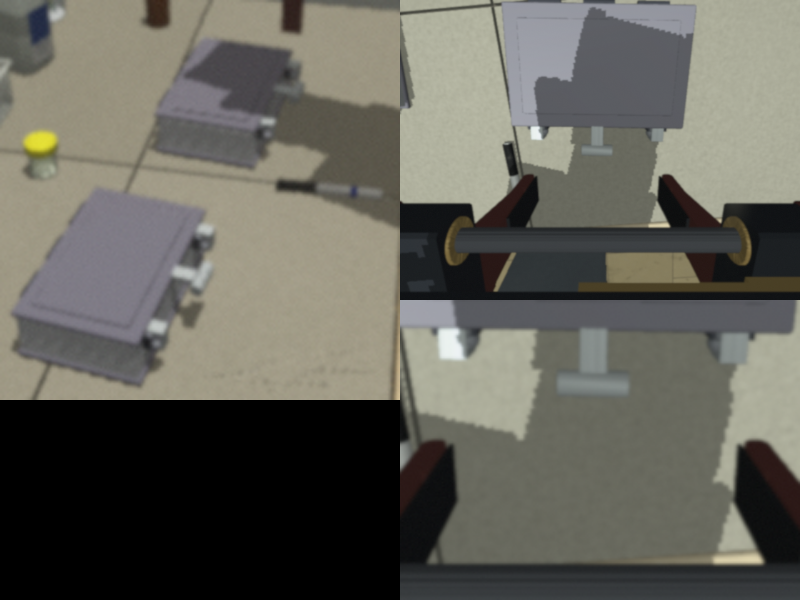

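The full box is now shut, and the handle shows at wrist pixel (275.8,210.4), centred between the fingers. A quick check of it, then descend.

```bash
python3 -c "
from h import *
D,A,B=load('wD'),load('wA'),load('wB')
print(atz(D,275.8,210.4,56),tri((D,275.8,210.4),(A,281,186),(B,452,211)))"
```

```text
[ 456.40897709 -133.88425374   56.        ] (array([ 456.75010356, -134.64589383,   59.53099148]), [0.9, 0.7, 0.3])
```

>>> servo_tool(increments=[[0, 0.05, -3, 0, 0, 0, 1], [0, 0.05, -6, 0, 0, 0, 1], [0, 0.05, -8, 0, 0, 0, 1], [0, 0.05, -9.5, 0, 0, 0, 1], [0, 0.05, -10.5, 0, 0, 0, 1], [0, 0.05, -11.2, 0, 0, 0, 1], [0, 0.05, -11.8, 0, 0, 0, 1], [0, 0.05, -12.3, 0, 0, 0, 1], [0, 0.05, -12.3, 0, 0, 0, 1]])

```text
t: 10.33
ee_pos: [456.5, -135.3, 3.4]
orientation: [-3.139, 0.129, 0.0]
ft_force: [-0.5, 0.6, -0.5]
width: 87.9
grasp_force: 0.0
```

>>> servo_tool(increments=[[0, 0, 0, 0, 0, 0, -1], [0, 0, 0, 0, 0, 0, -1], [0, 0, 0, 0, 0, 0, -1], [0, 0, 0, 0, 0, 0, -1], [0, 0, 0, 0, 0, 0, -1], [0, 0, 0, 0, 0, 0, -1], [0, 0, 0, 0, 0, 0, -1], [0, 0, 0, 0, 0, 0, -1], [0, 0, 0, 0, 0, 0, -1], [0, 0, 0, 0, 0, 0, -1]])

```text
t: 11.17
ee_pos: [456.6, -134.2, 3.7]
orientation: [-3.137, 0.131, 0.0]
ft_force: [2.1, 8.1, 2.3]
width: 35.7
grasp_force: 30.0
```

```bash
python3 -c "
from h import *
d=snap('side','s4');w=snap('wrist','wE');o=w['obs']
print(o['ee_pos'],o['ft_force'],o['width'],o['grasp_force'])
w=w['image'][:,:,::-1];i=np.zeros((300,800,3),np.uint8)
i[:,:400]=cv2.resize(d['image'][160:250,260:380,::-1],(400,300),interpolation=cv2.INTER_CUBIC)
i[:,400:]=cv2.resize(w[160:340,160:400],(400,300)); cv2.imwrite('pics/s4c.png',i)"
```

```text
[ 456.53263796 -134.17320774    3.68582166] [1.54554252 9.11655519 3.41168713] 35.77421356487077 30.00042200088501
```

View pics/s4c.png

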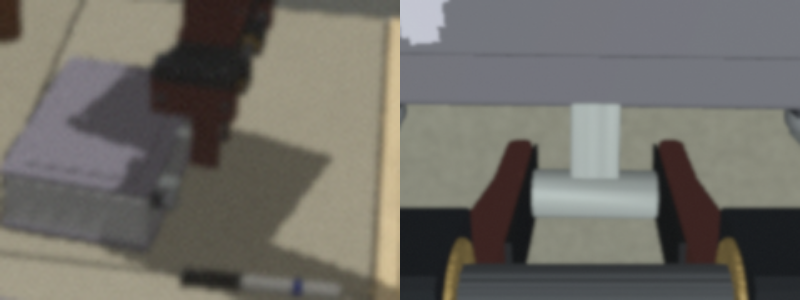

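The handle is gripped (width 35.8, grip 30 N). I'll ease the side load and start the lift along the arc.

>>> servo_tool(increments=[[0, 0.1, 0, 0, 0, 0, -1], [0, 0.12, 0.2, 0, 0, 0, -1], [0.01, 0.12, 0.4, 0, 0, 0, -1], [0.03, 0.12, 0.76, 0, 0, 0, -1], [0.06, 0.12, 1.14, 0, 0, 0, -1], [0.1, 0.12, 1.52, 0, 0, 0, -1], [0.1, 0.12, 1.52, 0, 0, 0, -1]])

```text
t: 11.85
ee_pos: [457.5, -134.2, 19.8]
orientation: [-3.139, 0.129, 0.0]
ft_force: [-1.1, 1.5, 7.0]
width: 35.8
grasp_force: 30.0
```

>>> servo_tool(increments=[[0.05, 0, 0.37, 0, 0, 0, -1], [0.11, -0.01, 0.75, 0, 0, 0, -1], [0.18, -0.02, 1.12, 0, 0, 0, -1], [0.26, -0.02, 1.49, 0, 0, 0, -1], [0.35, -0.03, 1.86, 0, 0, 0, -1], [0.45, -0.04, 2.23, 0, 0, 0, -1], [0.56, -0.05, 2.6, 0, 0, 0, -1], [0.67, -0.06, 2.96, 0, 0, 0, -1], [0.79, -0.07, 3.32, 0, 0, 0, -1], [0.92, -0.08, 3.67, 0, 0, 0, -1], [1.07, -0.09, 4.02, 0, 0, 0, -1], [1.22, -0.1, 4.37, 0, 0, 0, -1], [1.38, -0.12, 4.72, 0, 0, 0, -1], [1.54, -0.13, 5.06, 0, 0, 0, -1], [1.72, -0.15, 5.4, 0, 0, 0, -1], [1.9, -0.16, 5.73, 0, 0, 0, -1], [1.9, -0.16, 5.73, 0, 0, 0, -1]])

```text
t: 13.27
ee_pos: [477.0, -136.0, 76.8]
orientation: [3.139, -0.129, 0.001]
ft_force: [-0.4, -1.3, -2.3]
width: 35.8
grasp_force: 30.0
```

```bash
python3 -c "
from h import *
o=ctrl.get_obs();print({k:np.round(o[k],2) for k in('ee_pos','ft_force','moment','width','grasp_force')})"
```

```text
{'ee_pos': array([ 477.04, -135.96,   76.82]), 'ft_force': array([-0.37, -1.25, -2.26]), 'moment': array([-0.25,  0.2 , -0.08]), 'width': np.float64(35.77), 'grasp_force': np.float64(30.0)}
```

>>> servo_tool(increments=[[0.2, -0.02, 0.33, 0, 0, 0, -1], [0.4, -0.03, 0.65, 0, 0, 0, -1], [0.61, -0.05, 0.97, 0, 0, 0, -1], [0.82, -0.07, 1.28, 0, 0, 0, -1], [1.05, -0.09, 1.59, 0, 0, 0, -1], [1.28, -0.11, 1.89, 0, 0, 0, -1], [1.52, -0.13, 2.18, 0, 0, 0, -1], [1.77, -0.15, 2.47, 0, 0, 0, -1], [2.02, -0.17, 2.75, 0, 0, 0, -1], [2.28, -0.2, 3.03, 0, 0, 0, -1], [2.47, -0.21, 3.22, 0, 0, 0, -1], [2.66, -0.23, 3.41, 0, 0, 0, -1], [2.66, -0.23, 3.41, 0, 0, 0, -1], [2.66, -0.23, 3.41, 0, 0, 0, -1]])

```text
t: 14.43
ee_pos: [503.3, -138.4, 110.5]
orientation: [3.138, -0.129, 0.0]
ft_force: [-0.6, -5.5, -3.2]
width: 35.8
grasp_force: 30.0
```

```bash
python3 -c "
from h import *
d=snap('side','s5');w=snap('wrist','wF');o=w['obs']
print({k:np.round(o[k],2) for k in('ee_pos','ft_force','moment','width','grasp_force')})
w=w['image'][:,:,::-1];i=np.zeros((450,800,3),np.uint8)
i[:,:400]=cv2.resize(d['image'][120:345,180:380,::-1],(400,450),interpolation=cv2.INTER_CUBIC)
i[:300,400:]=cv2.resize(w,(400,300)); cv2.imwrite('pics/s5c.png',i)"
```

```text
{'ee_pos': array([ 503.26, -138.44,  110.49]), 'ft_force': array([ 0.64, -5.75, -2.84]), 'moment': array([-0.9 ,  0.31, -0.03]), 'width': np.float64(35.63), 'grasp_force': np.float64(30.0)}
```

View pics/s5c.png

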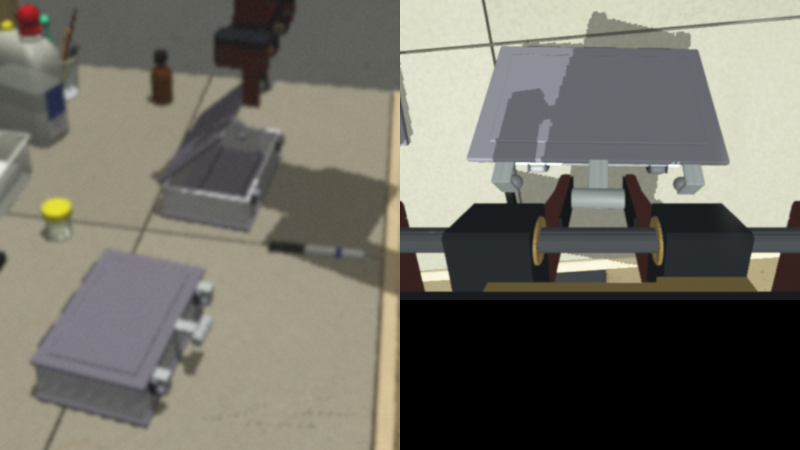

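The lid is held at about 45° (106.9 mm rise and 46.9 mm horizontal travel on the 152 mm radius give roughly 0.788 rad). The full box is still shut, and the marker and cup are in place.

```bash
python3 -c "
from h import *
print(ctrl.close_job())"
```

```text
the job is handed in; nothing more can be done
None
```

The full box's lid is pressed fully shut, and the empty box's lid is held open by its handle at about 45° (worked out from how far the handle moved); I handed the job in at about 14.5 s with the grip still on.

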